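Rock the parts tub to empty it into the tray

ROBOT

A 6-joint arm with a two-finger parallel gripper is mounted at the origin on the work surface. World frame = base frame: x ahead of the robot, y to its left, z up, the work surface at z = 0. Lengths are in m, angles in rad, forces in N, time in s.
With the tool pointing down it reaches from about 0.375 to 0.925 m from the base axis. Payload 5.7 kg.
Tool frame: the origin (TCP) lies between the finger pads; the fingertips stand 8 mm ahead of it and the grasp point (between the pads) lies 11 mm behind it; y points along the fingers, x is the direction in which the jaws open and shut, and the axes are right-handed (so a half turn about y gives the same grasp; the last joint's range is limited). The gripper opens to 85 mm and grips with 20 to 120 N. Pads are 22 mm wide; open, the fingers measure 114 mm over their backs; the gripper's body (76 mm by 85 mm) begins 54 mm behind the grasp point. The pads swing forward as they close: fully open they stand 13 mm farther back than shut.
Start: joints at [1.213, 0.359, 1.51, -0, 1.272, -0.115], TCP at [0.144, 0.582, 0.239] pointing down, gripper open.
Joint ranges: [-2.97, 2.97], [-1.01, 2.36], [0.21, 2.38], [-0.96, 4.11], [0.2, 2.71], [-2.98, 2.98]. Speed limits (rad/s): [2.39, 2.39, 3.14, 3.14, 3.14, 3.14].

INTERFACE

Orientations are given as a unit quaternion [w, x, y, z].
In Python, from cell import manip gives the robot as it stands. The module is installed in compiled form; this text tells all that it offers.
- The arm moves only by the shell command python3 -m creep 'ROWS' [OPENING]. ROWS is JSON, a list of rows, each an object of numbers: "dx", "dy", "dz": the shift along the tool's x, y, z in mm; "spin": the turn about the tool's y in degrees. In form: [{"dx": .., "dy": .., "dz": .., "spin": ..}, ...]. A call has 1 to 20 rows; each row shifts and turns the commanded pose from where the row before left it, along the tool's axes as they then stand; what a row does not reach is not made up. A row lasts 1/10 s, in which the tool goes at most 50 mm and 8.59 degrees, less where a joint would pass 70% of its speed; a pose out of reach is approached as far as the arm can. A call with a gripper value outside its range is refused whole. OPENING is the finger opening in mm, from 0 to 85.4, set as the call begins (- or left out, the last holds). The fingers move at their own pace and stop on an object; the grip force is fixed at half the most. Time passes only in rows, so rows that do not move let the fingers close. It gives the time, the measured TCP pose, the force and the opening at its end, in the units of the state.
- manip.get_obs(): the state, without advancing time (a new reading comes with each control period).
- manip.capture(name): name is "scene" or "top" or "wrist"; returns a dict with "img" (420x560x3 uint8, red, green, blue), "fx", "fy", "cx", "cy" (pixels), "T" (4x4, takes a point from camera to world coordinates). Camera axes: x right, y down, z forward; pixel columns grow to the right and rows downward; lengths in m; the calibration is good to about 2 mm. The wrist camera is an equidistant fisheye: a pixel r from the principal point sees the ray r / f radians off the axis. A picture is of the moment at which its call begins. There is no depth.
- manip.sign_off(): hands the job in, once; it reports no verdict.
The state is a dict: "time": time; "q": joint angles; "qvel": joint speeds; "joint_torque": joint torques, N m; "eef_pos": TCP position; "tool_rot": TCP orientation; "force": force on the tool from outside, world axes, zero at the start; "moment": the same for the moment, N m; "gripper_width": finger opening in m.
Only numpy, scipy, OpenCV 4.12 (cv2) and the standard library are available. Lean on these libraries where they do the work, as an engineer would, in place of code of your own. Each camera call takes 0.05 s, during which the arm holds its last target. There are 200 camera calls.

TASK

Bring the tray up until its plain end butts squarely and centrally against the front of the bench step, and move the tub forward on the step until its front runner meets the stop lip. Then rock the heavy tub forward on that front runner, never lifting it off the step, until all four reservoir bodies have rolled out into the tray, and let it down gently so that it stands upright on both runners again. Last, move the loaded tray away to the middle of the rubber mat, square with the mat, and let go, leaving the jar and the spanner where they are.

Things in the scene. Friction and masses are not known exactly. Their poses are not given: they have to be found in the camera images.
- step: Low grey folded-steel bench step, fixed, 255 mm deep, 200 mm wide, top face 70 mm above the bench. Origin on the bench at the foot of its front face, mid-width; +x points out of the front face (the way the tub pours), z up, so the step lies at x = -255 to 0. A stop lip 3 mm thick stands 8 mm above the top along the front edge (x = -3 to 0).
- tub: Heavy open steel tub on the step, 1.4 to 2.1 kg without its load. Origin under its middle at the runners' underside; +x is its pouring front, z up. Two 20 mm tube runners, 122 mm long along y, at x = -70 and 70. Floor top z = 26, x = -82 to 70. Back wall upright, 114 mm wide, 4 mm thick, outer face x = -86, top z = 116 (8 mm rolled rim, 2 mm proud); sides slope to z = 66 at the mouth; inside width 106.
- tub_toe (a point): Centre of the tub's front runner (tub x = 70, z = 10), the axis it rocks on. With the runner against the lip this is 13 mm behind the step's front face, 80 mm above the bench, and the tub's origin is at step x = -83. Rocked less than about 65 degrees the tub falls back when let go; beyond about 70 it falls over forwards.
- tub_back (a point): Point on the outer face of the tub's back wall, mid-width, 95 mm above its underside and 21 mm below its top: where to push. Sliding the tub takes 9 to 20 N, starting to rock it here with the runner at the lip 14 to 24 N, less as it tilts.
- tub_mouth (a point): Middle of the open pouring edge, at the end of a ramp that rises at 25 degrees from the front of the floor (tub x = 138, z = 54). The bodies roll out over it as the tub tilts from about 30 to 55 degrees.
- tray: Shallow open aluminium tray standing loose on the bench, 190 mm long (x), 170 mm wide (y), 50 mm high, walls and floor 4 mm, thin grey liner, 0.7 kg. Origin at the centre of its underside. Its plain end at x = -95 goes against the step (tray origin then 95 mm in front of the step's front face, tray +x along step +x); the rail is on the +x end.
- tray_rail (a point): Middle of the tray's rail: a round bar 10 mm thick, 120 mm long along the tray's y, 50 mm out from the tray's end wall (tray x = 145) and 40 mm above the bench, on two side arms at y = -60 and +60. Can be pinched from above, one finger inside the loop, or hooked.
- mat: Flat black rubber bench mat lying in front of the step, 300 mm (x) by 250 mm (y), about 1 mm thick. Origin at its centre.
- can1: One of four like black shock reservoir bodies with a steel neck: cylinder 34 mm diameter, 80 mm long, with a 24 mm neck 16 mm long, 96 mm over all along its y, 0.13 kg. Origin on the axis at mid length. They start lying side by side across the tub's floor.
- can2: One of four like black shock reservoir bodies with a steel neck: cylinder 34 mm diameter, 80 mm long, with a 24 mm neck 16 mm long, 96 mm over all along its y, 0.13 kg. Origin on the axis at mid length. They start lying side by side across the tub's floor.
- can3: One of four like black shock reservoir bodies with a steel neck: cylinder 34 mm diameter, 80 mm long, with a 24 mm neck 16 mm long, 96 mm over all along its y, 0.13 kg. Origin on the axis at mid length. They start lying side by side across the tub's floor.
- can4: One of four like black shock reservoir bodies with a steel neck: cylinder 34 mm diameter, 80 mm long, with a 24 mm neck 16 mm long, 96 mm over all along its y, 0.13 kg. Origin on the axis at mid length. They start lying side by side across the tub's floor.
- jar: Grey grease jar 72 mm across, 85 mm high, standing on the bench; leave it alone. Origin at the centre of its underside.
- spanner: Steel spanner 200 mm long lying on the bench; leave it alone. Origin under its middle.
There are look-alikes about, which are no part of the job. What is shaped like the can2 but blue or red is not meant.

How it is judged:
On the way, in this order (a step that is already met when the one before it is completed fails the run):
1. the tray is butted squarely against the step's front face, centred on it, and the tub's front runner is against the stop lip (x of tray in the frame of step below 0.107 m and y of tray in the frame of step between -0.03 and 0.03 m and angle between the x axis of tray and the x axis of step, either way round below 0.12 rad and x of tub_toe in the frame of step above -0.023 m and y of tub_toe in the frame of step between -0.04 and 0.04 m), for 0.2 s.
2. the tub is rocked forward on its front runner, which stays down on the step by the lip (angle between tub's own z axis and vertical above 0.5 rad and x of tub_toe in the frame of step above -0.033 m and z of tub_toe in the frame of step below 0.095 m), for 0.1 s.
3. all four bodies lie in the tray and the tub stands upright on the step again (x of can1 in the frame of tray between -0.093 and 0.093 m and y of can1 in the frame of tray between -0.083 and 0.083 m and z of can1 in the frame of tray between 0 and 0.065 m and x of can2 in the frame of tray between -0.093 and 0.093 m and y of can2 in the frame of tray between -0.083 and 0.083 m and z of can2 in the frame of tray between 0 and 0.065 m and x of can3 in the frame of tray between -0.093 and 0.093 m and y of can3 in the frame of tray between -0.083 and 0.083 m and z of can3 in the frame of tray between 0 and 0.065 m and x of can4 in the frame of tray between -0.093 and 0.093 m and y of can4 in the frame of tray between -0.083 and 0.083 m and z of can4 in the frame of tray between 0 and 0.065 m and angle between tub's own z axis and vertical below 0.06 rad and z of tub_toe in the frame of step between 0.07 and 0.095 m and x of tub_toe in the frame of step above -0.08 m and y of tub_toe in the frame of step between -0.05 and 0.05 m), for 0.2 s.
At the end, for the whole second after the job is handed in: All four bodies lie in the tray; tray flat and still on the mat, its centre within 40 mm of the mat's along each side, square to it within 0.2 rad; tub upright (0.06 rad) and still on the step, front runner within 65 mm of the lip and 50 mm of the step's middle line (all of step 3 and linear speed of each of tub, tray below 0.02 m/s and angle between tray's own z axis and vertical below 0.05 rad and x of tray in the frame of mat between -0.04 and 0.04 m and y of tray in the frame of mat between -0.04 and 0.04 m and angle between the x axis of tray and the x axis of mat, either way round below 0.2 rad); the robot touches nothing.
It fails at once if the tub's front runner is lifted more than 20 mm off the step, or the tub falls off it (z of tub_toe in the frame of step above 0.1 m or z of tub_toe in the frame of step below 0.06 m).
It fails at once if the tub is tipped right over (angle between tub's own z axis and vertical above 1.35 rad).
It fails at once if the tub is let fall back or slammed down (turning faster than 4 rad/s) (angular speed of tub above 4 rad/s).
It fails at once if the jar or the spanner is moved more than 30 mm (distance of any of jar, spanner from where it was at the start of the episode above 0.03 m).
It fails at once if the jar is tipped (angle between jar's own z axis and vertical above 0.3 rad).
It also fails if it takes over 72 s, if anything falls off the work surface, if the arm or the gripper's body presses on something with over 40 N, if the wrist force passes 120 N, or if a joint passes its speed limit or range.

## Working session

There is one attempt and no reset: what is moved stays moved. The work goes in short steps, Python scripts to look and compute and a shell command to move; the robot and the scene stay as the last step left them, time stands still between calls to the robot, and variables do not carry over. Pictures are saved under pics/ and viewed, about 8 in all and at most 12, crops included, and the job is handed in when it is done.

```bash
mkdir -p pics; cat > h.py <<'E'
from cell import manip
import numpy as np, cv2
from scipy.spatial.transform import Rotation as R
def snap(cam,name,crop=None,scale=1):
    c=manip.capture(cam); np.savez('pics/'+name+'.npz',**c)
    im=c['img'][:,:,::-1]
    if crop: im=im[crop[1]:crop[3],crop[0]:crop[2]]
    if scale!=1: im=cv2.resize(im,None,fx=scale,fy=scale,interpolation=cv2.INTER_CUBIC)
    cv2.imwrite('pics/'+name+'.png',im); return c
def px2w(name,pts,z):
    c=np.load('pics/'+name+'.npz'); o=[]
    for u,v in pts:
        d=c['T'][:3,:3]@np.array([(u-c['cx'])/c['fx'],(v-c['cy'])/c['fy'],1]); p=c['T'][:3,3]
        o.append(p+d*(z-p[2])/d[2])
    return np.array(o)
def w2px(name,pts):
    c=np.load('pics/'+name+'.npz'); q=(np.array(pts)-c['T'][:3,3])@c['T'][:3,:3]
    return np.c_[q[:,0]/q[:,2]*c['fx']+c['cx'],q[:,1]/q[:,2]*c['fy']+c['cy']]
def st():
    o=manip.get_obs(); r=R.from_quat(o['tool_rot'],scalar_first=True)
    print('t',o['time'],'p',np.round(o['eef_pos'],4),'F',np.round(o['force'],1),'w',o['gripper_width']);print(np.round(r.as_matrix(),3)); print('q',np.round(o['q'],3))
E
python3 -c "
from h import *
c=snap('top','top0',None,1.4);snap('scene','sc0',None,1.4);print(c['T'],c['fx']);st()"
```

```text
[[-0.01118242 -0.99439567  0.10512946  0.47597897]
 [-0.99976433  0.00916211 -0.01968072  0.11736806]
 [ 0.01860721 -0.10532476 -0.99426378  1.13573177]
 [ 0.          0.          0.          1.        ]] 405.75108667403174
t 0.1 p [0.144  0.5818 0.2385] F [-0.   0.  -1.2] w 0.08553263748271905
[[ 0.24  -0.001 -0.971]
 [ 0.971 -0.002  0.24 ]
 [-0.002 -1.     0.   ]]
q [ 1.213  0.359  1.511  0.     1.273 -0.115]
```

View pics/top0.png

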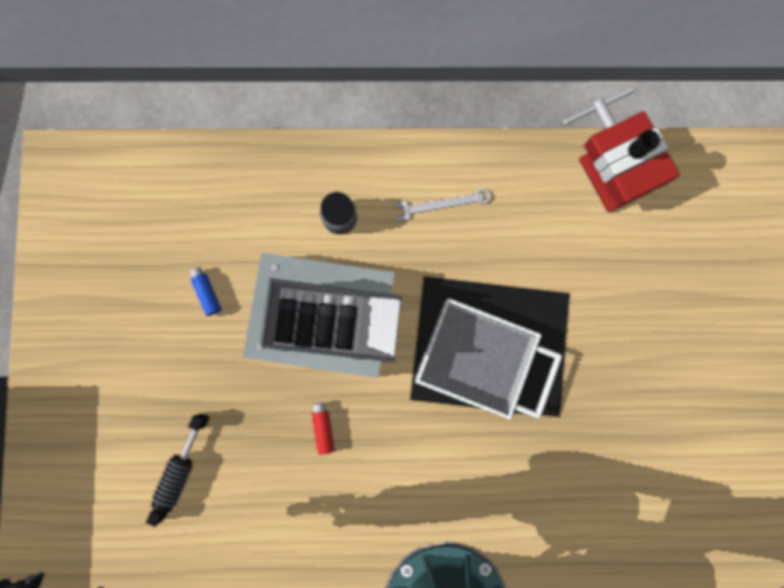

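View pics/sc0.png

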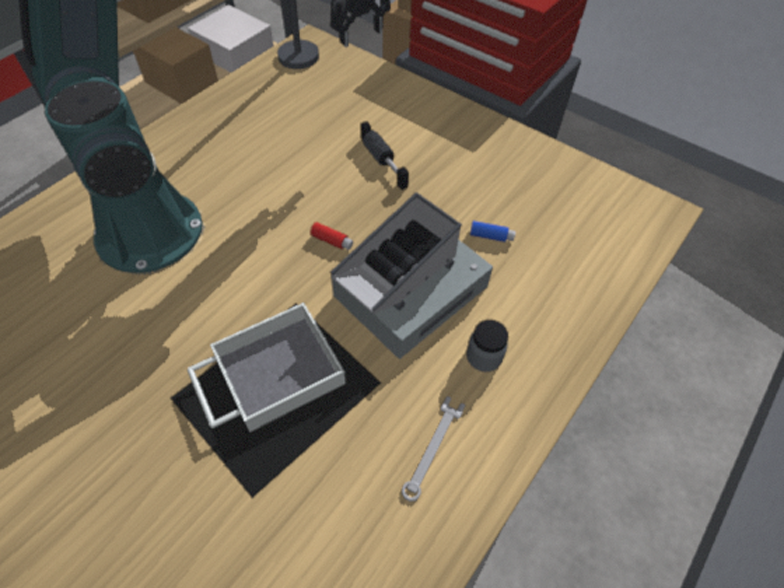

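Top view, shown at 1.4×: the step is at about (244–394, 254–375) with its front facing right (world −y). The tub stands on it with its mouth to the right. The tray is skewed on the mat at about (416–540, 300–417), with its rail to the lower right. The jar is at (338,212) and the spanner at (445,205).

```bash
python3 -c "
from h import *
c=np.load('pics/top0.npz')['img'][:,:,::-1][175:305,168:418]
cv2.imwrite('pics/top0c.png',cv2.resize(c,None,fx=3.2,fy=3.2,interpolation=cv2.INTER_CUBIC))"
```

```text
(no output)
```

View pics/top0c.png

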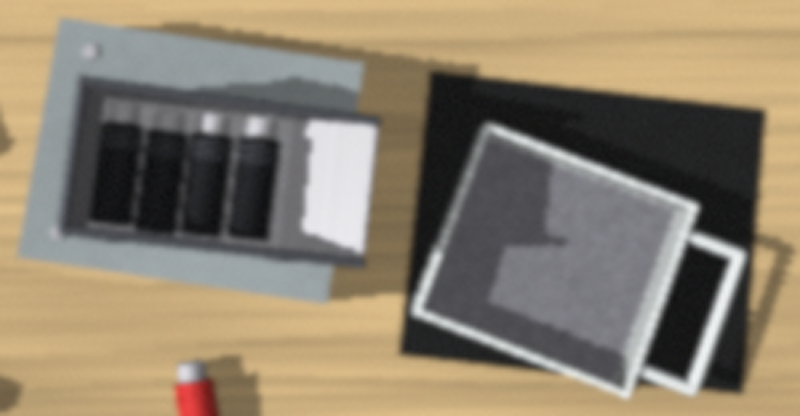

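Crop pixels:
- Step top corners: (62,20), (363,62), (328,302), (20,257).
- Tray rim: (486,122), (699,204), (630,397), (412,315).
- Rail: (745,248), (695,394).
- Mat: (430,72), (764,110), (742,392), (402,352).

```bash
cat > m1.py <<'E'
from h import *
o=lambda L:[(168+(u+.5)/3.2-.5,175+(v+.5)/3.2-.5) for u,v in L]
np.set_printoptions(precision=4,suppress=True)
def rect(n,L,z):   # order: backfar frontfar frontnear backnear
    p=px2w('top0',o(L),z)[:,:2]; c=p.mean(0); d=(p[1]+p[2]-p[0]-p[3])/2; w=(p[0]+p[1]-p[2]-p[3])/2
    print(n,'centre',c,'len',np.linalg.norm(d),'wid',np.linalg.norm(w),'yaw x',np.degrees(np.arctan2(d[1],d[0])),'from w',np.degrees(np.arctan2(-w[0],w[1])),'front mid',(p[1]+p[2])/2); return c,d
rect('step',[(62,20),(363,62),(328,302),(20,257)],.07)
rect('tray',[(486,122),(699,204),(630,397),(412,315)],.05)
rect('mat',[(430,72),(764,110),(742,392),(402,352)],.001)
p=px2w('top0',o([(745,248),(695,394),(742,255),(693,384)]),.042)[:,:2];print('rail',p,p[:2].mean(0))
p=px2w('top0',o([(82,78),(62,236)]),.116)[:,:2];print('tubback',p,p.mean(0))
p=px2w('top0',o([(380,118),(362,264)]),.06)[:,:2];print('mouth',p,p.mean(0))
g=lambda L,z:px2w('top0',[(u/1.4,v/1.4) for u,v in L],z)
print('jar',g([(338,205)],.085),'spanner',g([(404,211),(487,197)],.005))
E
python3 m1.py
```

```text
step centre [0.5559 0.2334] len 0.25233580014153123 wid 0.19833355850419299 yaw x -98.71016457374658 from w -99.01669084449178 front mid [0.5368 0.1087]
tray centre [ 0.4713 -0.0669] len 0.19158565200653527 wid 0.1716998901356959 yaw x -111.42642227202646 from w -111.93388452756817 front mid [ 0.4363 -0.156 ]
mat centre [ 0.4957 -0.1003] len 0.2967643401928606 wid 0.24608074975120384 yaw x -97.18766443126823 from w -96.79890833739611 front mid [ 0.4772 -0.2475]
rail [[ 0.4783 -0.2275]
 [ 0.3579 -0.1805]
 [ 0.4725 -0.2247]
 [ 0.3661 -0.1791]] [ 0.4181 -0.204 ]
tubback [[0.6175 0.3164]
 [0.4934 0.3305]] [0.5554 0.3234]
mouth [[0.5895 0.0795]
 [0.4687 0.0959]] [0.5291 0.0877]
jar [[0.7611 0.1972 0.085 ]] spanner [[ 0.7695  0.0692  0.005 ]
 [ 0.7976 -0.1011  0.005 ]]
```

```bash
sed -i 's/\]),.116)/]),.186)/; s/\]),.06)/]),.136)/' m1.py; python3 m1.py | tail -5
cat >> h.py <<'E'
F0=np.array([.5364,.1074]); A=np.radians(-98.8); EX=np.array([np.cos(A),np.sin(A)]); EY=np.array([-EX[1],EX[0]])
def S(x,y=0): return F0+x*EX+y*EY
def to(x,y,z=None,yaw=None):
    o=manip.get_obs(); M=R.from_quat(o['tool_rot'],scalar_first=True).as_matrix(); p=o['eef_pos']
    yc=np.degrees(np.arctan2(M[1,0],M[0,0])); d=np.array([x-p[0],y-p[1],0 if z is None else z-p[2]])*1e3
    print('tool mm',np.round(M.T@d,1),'spin',None if yaw is None else round((yc-yaw+180)%360-180,1),'yaw',round(yc,1))
E
python3 -m creep '[{"dx":-23.6,"dz":-35.1},{"dx":-23.6,"dz":-35.1},{"dx":-23.6,"dz":-35.1},{"dx":-23.6,"dz":-35.1},{"dx":-23.6,"dz":-35.1},{"dx":-23.6,"dz":-35.1},{"dx":-23.6,"dz":-35.1},{"dx":-23.6,"dz":-35.1},{"dx":-23.6,"dz":-35.1}]' 50
python3 -m creep '[{"dx":-40.2,"dz":-11.5},{"dx":-40.2,"dz":-11.5},{"dx":-40.2,"dz":-11.5},{"dx":-40.2,"dz":-11.5},{"dx":-40.2,"dz":-11.5},{"dx":-40.2,"dz":-11.5},{"dx":-40.2,"dz":-11.5},{"dx":-40.2,"dz":-11.5},{"dx":-40.2,"dz":-11.5},{"dx":-40.2,"dz":-11.5},{"dx":-40.2,"dz":-11.5},{"dx":-40.2,"dz":-11.5},{"spin":7.8},{}]'
python3 -c "
from h import *
st();to(.4177,-.2025,.029,68.3)"
```

```text
[0.4922 0.3159]] [0.55   0.3093]
mouth [[0.5815 0.0822]
 [0.4692 0.0974]] [0.5253 0.0898]
jar [[0.7611 0.1972 0.085 ]] spanner [[ 0.7695  0.0692  0.005 ]
 [ 0.7976 -0.1011  0.005 ]]
t 0.1 p [0.144  0.5818 0.2385] F [-0.   0.  -1.2] w 0.08553263748271905
[[ 0.24  -0.001 -0.971]
 [ 0.971 -0.002  0.24 ]
 [-0.002 -1.     0.   ]]
q [ 1.213  0.359  1.511  0.     1.273 -0.115]
tool mm [-695.2  210.6 -454.2] spin 7.8 yaw 76.1invalid input
invalid input
```

```bash

python3 -m creep '[{"dx":-23.6,"dy":0,"dz":-35.1,"spin":0},{"dx":-23.6,"dy":0,"dz":-35.1,"spin":0},{"dx":-23.6,"dy":0,"dz":-35.1,"spin":0},{"dx":-23.6,"dy":0,"dz":-35.1,"spin":0},{"dx":-23.6,"dy":0,"dz":-35.1,"spin":0},{"dx":-23.6,"dy":0,"dz":-35.1,"spin":0},{"dx":-23.6,"dy":0,"dz":-35.1,"spin":0},{"dx":-23.6,"dy":0,"dz":-35.1,"spin":0},{"dx":-23.6,"dy":0,"dz":-35.1,"spin":0}]' 50
python3 -c "
from h import *
to(.4177,-.2025,.029,68.3)"
```

```text
time: 1.0
eef_pos: [0.4005, 0.2987, 0.2391]
tool_rot: [0.557, -0.557, -0.436, 0.436]
force: [0.7, 0.6, -0.3]
gripper_width: 0.0501
tool mm [-482.3  210.2 -137.3] spin 7.8 yaw 76.1
```

```bash

python3 -m creep '[{"dx":-40,"dy":0,"dz":-11.4,"spin":0},{"dx":-40,"dy":0,"dz":-11.4,"spin":0},{"dx":-40,"dy":0,"dz":-11.4,"spin":0},{"dx":-40,"dy":0,"dz":-11.4,"spin":0},{"dx":-40,"dy":0,"dz":-11.4,"spin":0},{"dx":-40,"dy":0,"dz":-11.4,"spin":0},{"dx":-40,"dy":0,"dz":-11.4,"spin":0},{"dx":-40,"dy":0,"dz":-11.4,"spin":0},{"dx":-40,"dy":10,"dz":-11.4,"spin":0},{"dx":-40,"dy":20,"dz":-11.4,"spin":0},{"dx":-40,"dy":20,"dz":-11.4,"spin":0},{"dx":-40,"dy":20,"dz":-11.4,"spin":0},{"dx":0,"dy":40,"dz":0,"spin":7.8},{"dx":0,"dy":0,"dz":0,"spin":0}]'
python3 -c "
from h import *
snap('wrist','w1',(100,50,460,400),1.6)
to(.4177,-.2025,.029,68.3)"
```

```text
time: 2.4
eef_pos: [0.4139, -0.1978, 0.1256]
tool_rot: [0.589, -0.583, -0.394, 0.397]
force: [-1.6, 0.3, -0.4]
gripper_width: 0.05
tool mm [-3.8 98.4 -5.2] spin 0.0 yaw 68.3
```

View pics/w1.png

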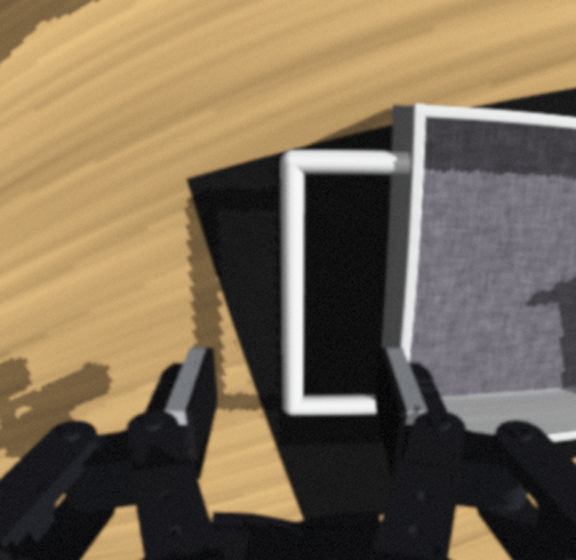

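The rail bar runs vertically at display x≈293, with its ends at y≈160 and 405. The fingertips are at (190,400) and (415,400). I'll convert those through the fisheye model.

```bash
cat >> h.py <<'E'
def fish(name,pts,z):
    c=np.load('pics/'+name+'.npz'); o=[]
    for u,v in pts:
        a=np.array([u-c['cx'],v-c['cy']]); r=np.hypot(*a); th=r/c['fx']
        d=c['T'][:3,:3]@np.r_[a/r*np.sin(th),np.cos(th)]; p=c['T'][:3,3]; o.append(p+d*(z-p[2])/d[2])
    return np.array(o)
E
python3 -c "
from h import *
p=fish('w1',[(100+u/1.6,50+v/1.6) for u,v in [(293,160),(293,405)]],.042);print(p,p.mean(0));d=p[0]-p[1];print(np.degrees(np.arctan2(d[1],d[0])))
m=p.mean(0);to(m[0],m[1],.029)"
```

```text
[[ 0.36115465 -0.1775741   0.042     ]
 [ 0.47217526 -0.22247472  0.042     ]] [ 0.41666496 -0.20002441  0.042     ]
157.9798682255269
tool mm [-1.9 98.4 -3.3] spin None yaw 68.3
```

```bash

python3 -m creep '[{"dx":-2,"dy":35,"dz":-4,"spin":0},{"dx":0,"dy":35,"dz":0,"spin":0},{"dx":0,"dy":28,"dz":0,"spin":0}]'
python3 -m creep '[{"dx":0,"dy":0,"dz":0,"spin":0},{"dx":0,"dy":0,"dz":0,"spin":0},{"dx":0,"dy":0,"dz":0,"spin":0},{"dx":0,"dy":0,"dz":0,"spin":0},{"dx":0,"dy":0,"dz":0,"spin":0},{"dx":0,"dy":0,"dz":0,"spin":0}]' 0
python3 -c "
from h import *
to(*S(.241),.029,81.2); print(S(.241))
for n,p in [('back',(.55,.3093)),('mouth',(.5253,.0898))]:
  d=np.array(p)-F0; print(n,d@EX,d@EY)"
```

```text
time: 2.75
eef_pos: [0.4212, -0.2016, 0.0318]
tool_rot: [-0.584, 0.585, 0.399, -0.398]
force: [-0.1, -0.6, -0.1]
gripper_width: 0.0499
time: 3.35
eef_pos: [0.4215, -0.2024, 0.0333]
tool_rot: [-0.584, 0.586, 0.398, -0.396]
force: [-0.1, 3.3, 8.0]
gripper_width: 0.0077
tool mm [ 95.4   4.4 -46. ] spin -12.9 yaw 68.3
[ 0.49953041 -0.13076304]
back -0.20160391758752194 -0.017447934358074103
mouth 0.01909096229621214 -0.008276784315457668
```

```bash

python3 -m creep '[{"dx":0,"dy":-2,"dz":0,"spin":-2},{"dx":0,"dy":0,"dz":0,"spin":-3},{"dx":0,"dy":0,"dz":0,"spin":-3},{"dx":0,"dy":0,"dz":0,"spin":-3},{"dx":0,"dy":0,"dz":0,"spin":-2},{"dx":4,"dy":0,"dz":-4,"spin":0},{"dx":8,"dy":0,"dz":-8,"spin":0},{"dx":9,"dy":0,"dz":-9,"spin":0},{"dx":9,"dy":0,"dz":-9,"spin":0},{"dx":9,"dy":0,"dz":-9,"spin":0},{"dx":9,"dy":0,"dz":-9,"spin":0},{"dx":8,"dy":0,"dz":-8,"spin":0},{"dx":5,"dy":0,"dz":-6,"spin":0},{"dx":0,"dy":0,"dz":0,"spin":0}]'
python3 -c "
from h import *
to(*S(.241),.029,81.2)
snap('top','top2',(160,160,420,320),3)"
```

```text
time: 4.75
eef_pos: [0.4921, -0.1501, 0.0334]
tool_rot: [-0.536, 0.537, 0.461, -0.46]
force: [-1.2, 1.3, 2.2]
gripper_width: 0.0076
tool mm [20.2  4.4 -4.5] spin 0.1 yaw 81.3
```

View pics/top2.png

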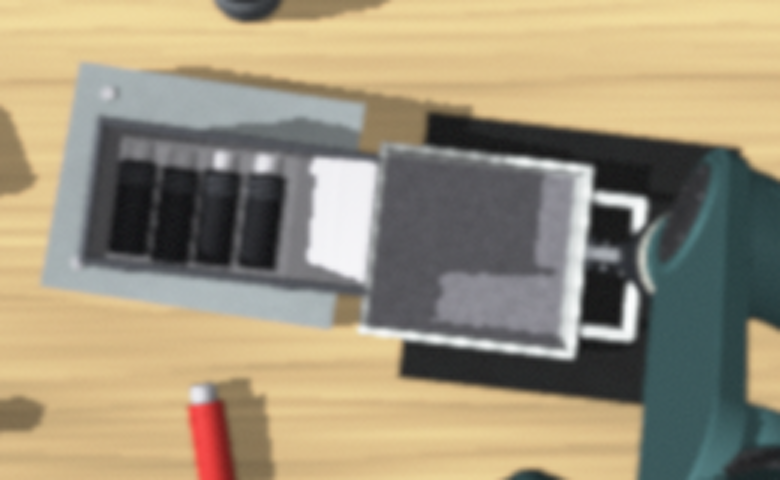

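Tray rim corners are at (380,144), (593,167), (575,358) and (361,330), nearly square to the step's front edge (363,102)–(331,327).

```bash
python3 -c "
from h import *
o=lambda L:[(160+(u+.5)/3-.5,160+(v+.5)/3-.5) for u,v in L]
p=px2w('top2',o([(380,144),(593,167),(575,358),(361,330)]),.05)[:,:2]
q=(p-F0)@np.c_[EX,EY];print(q,q.mean(0)); d=q[1]+q[2]-q[0]-q[3];print(np.degrees(np.arctan2(d[1],d[0])))
s=px2w('top2',o([(363,102),(331,327),(44,285),(82,63)]),.07)[:,:2];print((s-F0)@np.c_[EX,EY])"
```

```text
[[ 0.01796173  0.06815235]
 [ 0.21054463  0.07514426]
 [ 0.21543984 -0.09562237]
 [ 0.02455947 -0.09807818]] [ 0.11712642 -0.01260098]
1.4113613755586267
[[-0.00251975  0.10063452]
 [-0.00203004 -0.09852382]
 [-0.25338307 -0.09797016]
 [-0.25326572  0.09916346]]
```

```bash

python3 -m creep '[{"dx":0,"dy":0,"dz":-3,"spin":1.4},{"dx":3,"dy":0,"dz":-3,"spin":0},{"dx":5,"dy":0,"dz":-3,"spin":0},{"dx":5,"dy":0,"dz":0,"spin":0},{"dx":4,"dy":0,"dz":0,"spin":0},{"dx":3,"dy":0,"dz":0,"spin":0},{"dx":0,"dy":0,"dz":0,"spin":0}]'
python3 -m creep '[{"dx":2,"dy":0,"dz":0,"spin":0},{"dx":2,"dy":0,"dz":0,"spin":0},{"dx":0,"dy":0,"dz":0,"spin":0}]'
python3 -m creep '[{"dx":1.5,"dy":0,"dz":0,"spin":0},{"dx":0,"dy":0,"dz":0,"spin":0}]'
python3 -c "
from h import *
to(*S(.241),.029,81.2)"
```

```text
time: 5.5
eef_pos: [0.5035, -0.1325, 0.0334]
tool_rot: [-0.542, 0.542, 0.454, -0.454]
force: [0.2, -1.2, 0.0]
gripper_width: 0.0072
time: 5.8
eef_pos: [0.5047, -0.1296, 0.0334]
tool_rot: [-0.541, 0.543, 0.454, -0.454]
force: [0.1, -5.4, -2.0]
gripper_width: 0.0075
time: 6.0
eef_pos: [0.506, -0.1293, 0.0337]
tool_rot: [-0.54, 0.544, 0.454, -0.454]
force: [0.6, -10.3, -2.8]
gripper_width: 0.0075
tool mm [-2.6  4.7  6.1] spin -1.3 yaw 79.9
```

```bash

python3 -m creep '[{"dx":-1,"dy":0,"dz":0,"spin":0},{"dx":0,"dy":0,"dz":0,"spin":0},{"dx":0,"dy":0,"dz":0,"spin":0},{"dx":0,"dy":-30,"dz":0,"spin":0},{"dx":0,"dy":-48,"dz":0,"spin":0},{"dx":0,"dy":-48,"dz":0,"spin":8},{"dx":0,"dy":-48,"dz":0,"spin":8},{"dx":0,"dy":-48,"dz":0,"spin":8},{"dx":0,"dy":0,"dz":0,"spin":8},{"dx":0,"dy":0,"dz":0,"spin":8},{"dx":0,"dy":0,"dz":0,"spin":8},{"dx":0,"dy":0,"dz":0,"spin":8},{"dx":0,"dy":0,"dz":0,"spin":8},{"dx":0,"dy":0,"dz":0,"spin":8},{"dx":0,"dy":0,"dz":0,"spin":8},{"dx":0,"dy":0,"dz":0,"spin":8.5},{"dx":0,"dy":0,"dz":0,"spin":0}]' 50
python3 -c "
from h import *
to(*S(-.25,-.015),.27,-8.8)
snap('top','top3',(160,160,420,320),3)"
```

```text
time: 7.7
eef_pos: [0.5034, -0.1278, 0.255]
tool_rot: [0.705, -0.705, 0.054, -0.053]
force: [-0.6, 0.1, 0.3]
gripper_width: 0.0499
tool mm [-17.4 -14.6 487.5] spin 0.1 yaw -8.7
```

View pics/top3.png

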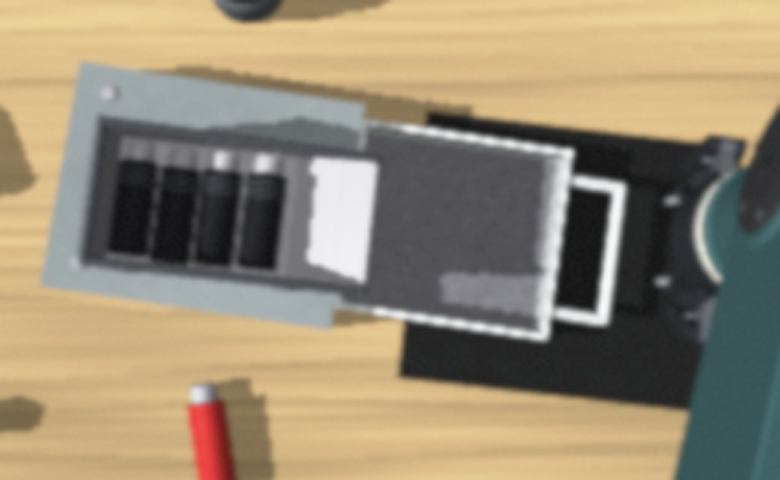

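The tray end is now hidden under the tub mouth and runs up to the step front. Its rail-end corners at (574,150) and (547,340) are square to the step. Next I go behind the tub.

```bash

python3 -m creep '[{"dx":-1.7,"dy":-5,"dz":48.7,"spin":0},{"dx":-1.7,"dy":-5,"dz":48.7,"spin":0},{"dx":-1.7,"dy":-5,"dz":48.7,"spin":0},{"dx":-1.7,"dy":0,"dz":48.7,"spin":0},{"dx":-1.7,"dy":0,"dz":48.7,"spin":0},{"dx":-1.7,"dy":0,"dz":48.7,"spin":0},{"dx":-1.7,"dy":0,"dz":48.7,"spin":0},{"dx":-1.7,"dy":0,"dz":48.7,"spin":0},{"dx":-1.7,"dy":0,"dz":48.7,"spin":0},{"dx":-1.7,"dy":0,"dz":48.7,"spin":0},{"dx":0,"dy":0,"dz":0,"spin":0},{"dx":0,"dy":35,"dz":0,"spin":0},{"dx":0,"dy":40,"dz":0,"spin":0},{"dx":0,"dy":28,"dz":0,"spin":0},{"dx":0,"dy":0,"dz":0,"spin":0}]'
python3 -c "
from h import *
st();to(*S(-.215,-.015),.165,-8.8)"
```

```text
time: 9.25
eef_pos: [0.5565, 0.3536, 0.1625]
tool_rot: [-0.703, 0.707, -0.055, 0.049]
force: [-0.9, -0.1, 0.0]
gripper_width: 0.0498
t 9.25 p [0.5565 0.3536 0.1625] F [-0.9 -0.1  0. ] w 0.04983260249810643
[[ 0.989 -0.009  0.147]
 [-0.147 -0.004  0.989]
 [-0.008 -1.    -0.006]]
q [ 0.461  0.517  1.448 -0.     1.186  0.609]
tool mm [  2.6  -2.4 -31.4] spin 0.4 yaw -8.4
```

```bash

python3 -m creep '[{"dx":1,"dy":-2,"dz":-10,"spin":0},{"dx":1,"dy":0,"dz":-10,"spin":0},{"dx":1,"dy":0,"dz":-6,"spin":0},{"dx":0,"dy":0,"dz":-4,"spin":0},{"dx":0,"dy":0,"dz":-4,"spin":0},{"dx":0,"dy":0,"dz":-4,"spin":0}]'
python3 -m creep '[{"dx":0,"dy":0,"dz":-4,"spin":0},{"dx":0,"dy":0,"dz":-4,"spin":0},{"dx":0,"dy":0,"dz":-4,"spin":0}]'
python3 -m creep '[{"dx":0,"dy":0,"dz":-4,"spin":0},{"dx":0,"dy":0,"dz":-4,"spin":0}]'
python3 -c "
from h import *
st();print((manip.get_obs()['eef_pos'][:2]-F0)@np.c_[EX,EY])"
```

```text
time: 9.85
eef_pos: [0.5596, 0.3203, 0.1712]
tool_rot: [0.707, -0.703, 0.051, -0.055]
force: [3.1, 9.4, 0.4]
gripper_width: 0.0496
time: 10.15
eef_pos: [0.5578, 0.3089, 0.1712]
tool_rot: [0.708, -0.703, 0.051, -0.055]
force: [1.2, 9.8, 0.2]
gripper_width: 0.05
time: 10.35
eef_pos: [0.5564, 0.3011, 0.1712]
tool_rot: [0.708, -0.703, 0.051, -0.055]
force: [1.5, 11.4, 0.1]
gripper_width: 0.05
t 10.35 p [0.5564 0.3011 0.1712] F [ 1.5 11.4  0.1] w 0.04999671325215166
[[ 0.989  0.005  0.15 ]
 [-0.15   0.007  0.989]
 [ 0.004 -1.     0.007]]
q [0.385 0.465 1.519 0.005 1.15  0.533]
[-0.19450624 -0.00991102]
```

```bash

python3 -m creep '[{"dx":0,"dy":0,"dz":-3,"spin":0},{"dx":0,"dy":0,"dz":-3,"spin":0},{"dx":0,"dy":0,"dz":-2,"spin":0}]'
python3 -m creep '[{"dx":0,"dy":0,"dz":-2,"spin":0},{"dx":0,"dy":0,"dz":0,"spin":0}]'
python3 -m creep '[{"dx":0,"dy":0,"dz":-2,"spin":0},{"dx":0,"dy":0,"dz":0,"spin":0}]'
python3 -m creep '[{"dx":0,"dy":0,"dz":-2,"spin":0},{"dx":0,"dy":0,"dz":0,"spin":0},{"dx":0,"dy":0,"dz":0,"spin":0}]'
python3 -c "
from h import *
st();print((manip.get_obs()['eef_pos'][:2]-F0)@np.c_[EX,EY])"
```

```text
time: 10.65
eef_pos: [0.555, 0.2931, 0.1712]
tool_rot: [0.708, -0.703, 0.052, -0.055]
force: [1.9, 10.6, 0.3]
gripper_width: 0.05
time: 10.85
eef_pos: [0.5547, 0.2909, 0.1711]
tool_rot: [0.707, -0.703, 0.052, -0.055]
force: [2.5, 9.2, 0.2]
gripper_width: 0.0498
time: 11.05
eef_pos: [0.5549, 0.2898, 0.1713]
tool_rot: [0.708, -0.702, 0.051, -0.055]
force: [2.2, 11.6, -1.4]
gripper_width: 0.0501
time: 11.35
eef_pos: [0.5552, 0.2891, 0.1719]
tool_rot: [0.709, -0.701, 0.051, -0.056]
force: [2.8, 14.9, 2.0]
gripper_width: 0.0501
t 11.35 p [0.5552 0.2891 0.1719] F [ 2.8 14.9  2. ] w 0.05013756639178296
[[ 0.989  0.008  0.151]
 [-0.151  0.01   0.989]
 [ 0.006 -1.     0.011]]
q [0.366 0.454 1.537 0.007 1.14  0.514]
[-0.18247176 -0.00918573]
```

```bash

python3 -m creep '[{"dx":0,"dy":-5.2,"dz":-3.4,"spin":0},{"dx":0,"dy":-5.2,"dz":-3.4,"spin":0},{"dx":0,"dy":-5.2,"dz":-3.4,"spin":0},{"dx":0,"dy":-5.2,"dz":-3.4,"spin":0},{"dx":0,"dy":-5.2,"dz":-3.4,"spin":0}]'
python3 -m creep '[{"dx":0,"dy":-4.5,"dz":-4.3,"spin":0},{"dx":0,"dy":-4.5,"dz":-4.3,"spin":0},{"dx":0,"dy":-4.5,"dz":-4.3,"spin":0}]'
python3 -c "
from h import *
print((manip.get_obs()['eef_pos'][:2]-F0)@np.c_[EX,EY])
snap('scene','sc4',(180,100,420,330),2.4)"
```

```text
time: 11.85
eef_pos: [0.5519, 0.2701, 0.1971]
tool_rot: [0.707, -0.703, 0.051, -0.055]
force: [3.8, 7.2, -2.1]
gripper_width: 0.0495
time: 12.15
eef_pos: [0.5499, 0.2574, 0.2108]
tool_rot: [0.707, -0.703, 0.051, -0.055]
force: [3.8, 8.9, -0.2]
gripper_width: 0.0499
[-0.15028172 -0.00955977]
```

View pics/sc4.png

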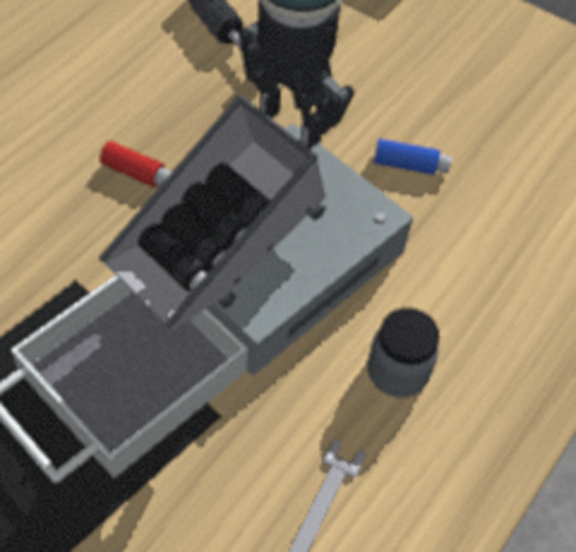

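The tub is rocked about 17°, with its rear runner at (315,210) lifted off the step. The front runner is at the lip, the cans are at the ramp, and the tray is under the mouth.

```bash

python3 -m creep '[{"dx":0,"dy":-4.5,"dz":-4.3,"spin":0},{"dx":0,"dy":-4.5,"dz":-4.3,"spin":0},{"dx":0,"dy":-3.7,"dz":-5,"spin":0},{"dx":0,"dy":-3.7,"dz":-5,"spin":0},{"dx":0,"dy":-3.7,"dz":-5,"spin":0},{"dx":0,"dy":-3.7,"dz":-5,"spin":0},{"dx":0,"dy":-3.7,"dz":-5,"spin":0}]'
python3 -m creep '[{"dx":0,"dy":-2.3,"dz":-4.6,"spin":0},{"dx":0,"dy":-2.3,"dz":-4.6,"spin":0},{"dx":0,"dy":-2.3,"dz":-4.6,"spin":0},{"dx":0,"dy":-2.3,"dz":-4.6,"spin":0},{"dx":0,"dy":-2.3,"dz":-4.6,"spin":0},{"dx":0,"dy":-2.3,"dz":-4.6,"spin":0}]'
python3 -m creep '[{"dx":0,"dy":-1.5,"dz":-5,"spin":0},{"dx":0,"dy":-1.5,"dz":-5,"spin":0},{"dx":0,"dy":-1.5,"dz":-5,"spin":0}]'
python3 -c "
from h import *
print((manip.get_obs()['eef_pos'][:2]-F0)@np.c_[EX,EY])
snap('scene','sc5',(180,100,420,330),2.4)"
```

```text
time: 12.9
eef_pos: [0.544, 0.2227, 0.2378]
tool_rot: [0.706, -0.704, 0.052, -0.054]
force: [2.0, 4.0, -0.1]
gripper_width: 0.0504
time: 13.5
eef_pos: [0.5394, 0.1946, 0.2512]
tool_rot: [0.706, -0.704, 0.052, -0.054]
force: [1.5, 4.3, 0.4]
gripper_width: 0.05
time: 13.8
eef_pos: [0.537, 0.1797, 0.256]
tool_rot: [0.706, -0.704, 0.052, -0.054]
force: [1.4, 5.8, 5.3]
gripper_width: 0.0497
[-0.07154977 -0.01044837]
```

View pics/sc5.png

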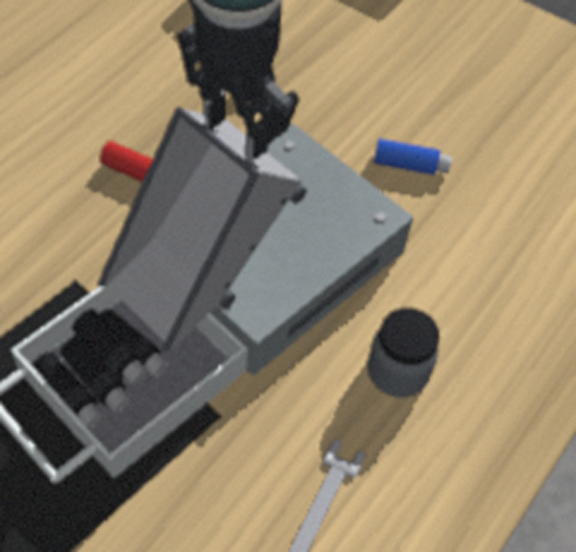

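All four bodies are in the tray, with necks near (152,365), (133,372), (115,400) and (90,412), and the tub is empty. I'll let it down along the same arc.

```bash

python3 -m creep '[{"dx":0,"dy":1.5,"dz":5,"spin":0},{"dx":0,"dy":1.5,"dz":5,"spin":0},{"dx":0,"dy":1.5,"dz":5,"spin":0},{"dx":0,"dy":2.3,"dz":4.6,"spin":0},{"dx":0,"dy":2.3,"dz":4.6,"spin":0},{"dx":0,"dy":2.3,"dz":4.6,"spin":0},{"dx":0,"dy":2.3,"dz":4.6,"spin":0},{"dx":0,"dy":2.3,"dz":4.6,"spin":0},{"dx":0,"dy":2.3,"dz":4.6,"spin":0}]'
python3 -m creep '[{"dx":0,"dy":3.7,"dz":5,"spin":0},{"dx":0,"dy":3.7,"dz":5,"spin":0},{"dx":0,"dy":3.7,"dz":5,"spin":0},{"dx":0,"dy":3.7,"dz":5,"spin":0},{"dx":0,"dy":3.7,"dz":5,"spin":0},{"dx":0,"dy":4.5,"dz":4.3,"spin":0},{"dx":0,"dy":4.5,"dz":4.3,"spin":0},{"dx":0,"dy":4.5,"dz":4.3,"spin":0},{"dx":0,"dy":4.5,"dz":4.3,"spin":0},{"dx":0,"dy":4.5,"dz":4.3,"spin":0}]'
python3 -m creep '[{"dx":0,"dy":3.2,"dz":2.1,"spin":0},{"dx":0,"dy":3.2,"dz":2.1,"spin":0},{"dx":0,"dy":3.2,"dz":2.1,"spin":0},{"dx":0,"dy":3.2,"dz":2.1,"spin":0},{"dx":0,"dy":3.2,"dz":2.1,"spin":0}]'
python3 -m creep '[{"dx":0,"dy":3.2,"dz":2.1,"spin":0},{"dx":0,"dy":3.2,"dz":2.1,"spin":0},{"dx":0,"dy":3.2,"dz":2.1,"spin":0},{"dx":0,"dy":2,"dz":1.4,"spin":0},{"dx":0,"dy":0,"dz":1.4,"spin":0}]'
python3 -c "
from h import *
print((manip.get_obs()['eef_pos'][:2]-F0)@np.c_[EX,EY])"
```

```text
time: 14.75
eef_pos: [0.5441, 0.2236, 0.2383]
tool_rot: [0.707, -0.703, 0.052, -0.054]
force: [1.2, 8.5, 9.6]
gripper_width: 0.0498
time: 15.75
eef_pos: [0.5515, 0.2706, 0.1969]
tool_rot: [0.707, -0.703, 0.052, -0.055]
force: [2.0, 12.3, 4.4]
gripper_width: 0.0498
time: 16.25
eef_pos: [0.5539, 0.2824, 0.1817]
tool_rot: [0.708, -0.702, 0.051, -0.055]
force: [2.6, 17.1, 6.5]
gripper_width: 0.05
time: 16.75
eef_pos: [0.5547, 0.2898, 0.1696]
tool_rot: [0.707, -0.703, 0.051, -0.055]
force: [1.2, 9.4, 6.5]
gripper_width: 0.0502
[-0.18308229 -0.00981436]
```

Now I ease back, rise and look.

```bash

python3 -m creep '[{"dx":0,"dy":0,"dz":1,"spin":0},{"dx":0,"dy":0,"dz":1,"spin":0},{"dx":0,"dy":0,"dz":1,"spin":0},{"dx":0,"dy":0,"dz":1,"spin":0},{"dx":0,"dy":0,"dz":1,"spin":0},{"dx":0,"dy":0,"dz":3,"spin":0},{"dx":0,"dy":0,"dz":10,"spin":0},{"dx":0,"dy":0,"dz":15,"spin":0},{"dx":0,"dy":-30,"dz":0,"spin":0},{"dx":0,"dy":-45,"dz":0,"spin":0},{"dx":0,"dy":-35,"dz":0,"spin":0},{"dx":0,"dy":0,"dz":0,"spin":0}]'
python3 -c "
from h import *
to(*S(.25),.28,80.5)
snap('top','top6');c=snap('scene','sc6')
a=np.load('pics/top6.npz')['img'][160:320,160:420,::-1];b=c['img'][100:330,170:430,::-1]
im=np.vstack([cv2.resize(a,None,fx=1.9,fy=1.9,interpolation=2),cv2.resize(b,None,fx=1.9*260/260,fy=1.25,interpolation=2)])
cv2.imwrite('pics/c6.png',im)"
```

```text
time: 17.95
eef_pos: [0.5606, 0.3219, 0.2838]
tool_rot: [0.707, -0.703, 0.049, -0.056]
force: [0.5, 0.5, 0.2]
gripper_width: 0.0499
tool mm [   6.9    1.2 -465.7] spin -89.1 yaw -8.6
```

View pics/c6.png

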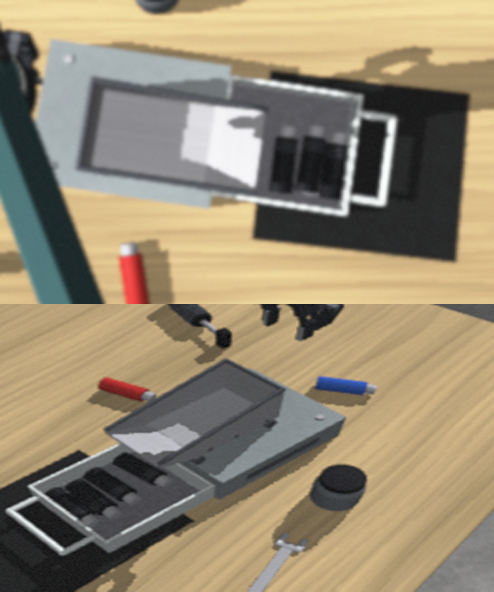

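The tub is upright and empty. The top view shows three or four bodies in the tray at (285–340,160), so I need a closer look.

```bash
python3 -c "
from h import *
a=np.load('pics/top6.npz')['img'][200:275,280:380,::-1];b=np.load('pics/sc6.npz')['img'][205:305,165:290,::-1]
a=cv2.resize(a,(500,375),interpolation=2);b=cv2.resize(b,(500,400),interpolation=2)
im=np.hstack([cv2.resize(a,(400,300)),cv2.resize(b,(400,300))]);im=np.clip(im*1.0*1.5,0,255).astype('uint8')
cv2.imwrite('pics/c7.png',im)"
```

```text
(no output)
```

View pics/c7.png

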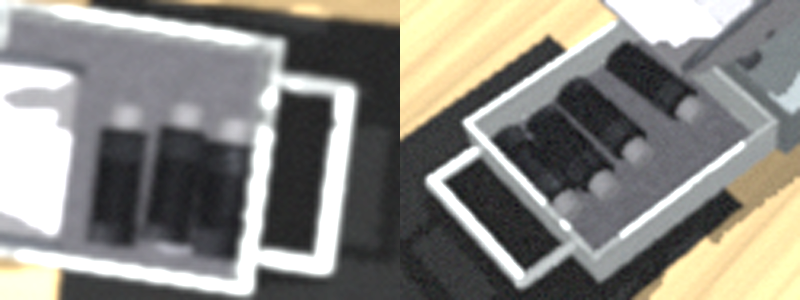

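All four bodies are visible in the scene view (necks at (688,110), (635,150), (600,180), (565,203)). The tray has not moved. Next: back to the rail.

```bash

python3 -m creep '[{"dx":0.7,"dy":0,"dz":-46.6,"spin":0},{"dx":0.7,"dy":0,"dz":-46.6,"spin":0},{"dx":0.7,"dy":0,"dz":-46.6,"spin":0},{"dx":0.7,"dy":0,"dz":-46.6,"spin":0},{"dx":0.7,"dy":0,"dz":-46.6,"spin":0},{"dx":0.7,"dy":0,"dz":-46.6,"spin":0},{"dx":0.7,"dy":0,"dz":-46.6,"spin":0},{"dx":0.7,"dy":0,"dz":-46.6,"spin":0},{"dx":0.7,"dy":0,"dz":-46.6,"spin":0},{"dx":0.7,"dy":0,"dz":-46.6,"spin":0}]'
python3 -m creep '[{"dx":0,"dy":0,"dz":0,"spin":-8},{"dx":0,"dy":0,"dz":0,"spin":-8},{"dx":0,"dy":0,"dz":0,"spin":-8},{"dx":0,"dy":0,"dz":0,"spin":-8},{"dx":0,"dy":0,"dz":0,"spin":-8},{"dx":0,"dy":0,"dz":0,"spin":-8},{"dx":0,"dy":0,"dz":0,"spin":-8},{"dx":0,"dy":0,"dz":0,"spin":-8},{"dx":0,"dy":0,"dz":0,"spin":-8},{"dx":0,"dy":0,"dz":0,"spin":-8},{"dx":0,"dy":0,"dz":0,"spin":-8.5},{"dx":0,"dy":0,"dz":0,"spin":0}]'
python3 -c "
from h import *
p=px2w('top6',[(280+u/4,200+v/4) for u,v in [(345,90),(322,268),(283,40),(250,290)]],.045)[:,:2];print(p,p[:2].mean(0)); d=p[0]-p[1];print(np.degrees(np.arctan2(d[1],d[0])))
print((np.array([[.506,-.1293],p[:2].mean(0),p[2:].mean(0)])-F0)@np.c_[EX,EY])
to(*p[:2].mean(0),.031,80.5);to(.505,-.129,.031)"
```

```text
time: 19.05
eef_pos: [0.4933, -0.1436, 0.2759]
tool_rot: [0.706, -0.705, 0.054, -0.052]
force: [0.8, 0.2, 0.6]
gripper_width: 0.05
time: 20.25
eef_pos: [0.4938, -0.1418, 0.2759]
tool_rot: [0.543, -0.541, -0.454, 0.455]
force: [-0.2, 0.1, -0.4]
gripper_width: 0.0502
[[ 0.55921194 -0.13683316]
 [ 0.44004235 -0.11737745]
 [ 0.59362481 -0.0957436 ]
 [ 0.42606352 -0.06868985]] [ 0.49962715 -0.12710531]
-9.272347781781926
[[ 0.23856443  0.0061696 ]
 [ 0.23737052 -0.00046399]
 [ 0.1914473   0.00276544]]
tool mm [ 15.3 244.9  -4. ] spin -0.5 yaw 80.0
tool mm [ 14.4 244.9  -9.6] spin None yaw 80.0
```

```bash

python3 -m creep '[{"dx":14.5,"dy":40,"dz":-6,"spin":0},{"dx":0,"dy":45,"dz":0,"spin":0},{"dx":0,"dy":45,"dz":0,"spin":0},{"dx":0,"dy":40,"dz":0,"spin":0},{"dx":0,"dy":40,"dz":0,"spin":0},{"dx":0,"dy":34,"dz":0,"spin":0},{"dx":0,"dy":0,"dz":0,"spin":0}]'
python3 -m creep '[{"dx":0,"dy":0,"dz":0,"spin":0},{"dx":0,"dy":0,"dz":0,"spin":0},{"dx":0,"dy":0,"dz":0,"spin":0},{"dx":0,"dy":0,"dz":0,"spin":0},{"dx":0,"dy":0,"dz":0,"spin":0},{"dx":0,"dy":0,"dz":0,"spin":0}]' 0
python3 -c "
from h import *
to(.478,-.2442,None,82)"
```

```text
time: 20.95
eef_pos: [0.4989, -0.1275, 0.0292]
tool_rot: [0.546, -0.54, -0.451, 0.455]
force: [-1.2, 0.6, 0.3]
gripper_width: 0.0502
time: 21.55
eef_pos: [0.5045, -0.1297, 0.0356]
tool_rot: [-0.541, 0.543, 0.455, -0.453]
force: [-0.6, 1.9, 8.3]
gripper_width: 0.0076
tool mm [-1.174e+02  1.000e-01  6.000e+00] spin -2.1 yaw 79.9
```

```bash

python3 -m creep '[{"dx":-2,"dy":-2,"dz":0,"spin":0},{"dx":-4,"dy":0,"dz":0,"spin":0},{"dx":-6,"dy":0,"dz":0.5,"spin":0},{"dx":-8,"dy":0,"dz":0.5,"spin":0},{"dx":-9,"dy":0,"dz":0.5,"spin":-0.3},{"dx":-9,"dy":0,"dz":0.5,"spin":-0.3},{"dx":-9,"dy":0,"dz":0.5,"spin":-0.3},{"dx":-9,"dy":0,"dz":0.5,"spin":-0.3},{"dx":-9,"dy":0,"dz":0.5,"spin":-0.3},{"dx":-9,"dy":0,"dz":0.5,"spin":-0.3},{"dx":-9,"dy":0,"dz":0.5,"spin":-0.3},{"dx":-9,"dy":0,"dz":0.5,"spin":0},{"dx":-9,"dy":0,"dz":0.5,"spin":0},{"dx":-7,"dy":0,"dz":0.5,"spin":0},{"dx":-5,"dy":0,"dz":0,"spin":0},{"dx":-3,"dy":0,"dz":0,"spin":0},{"dx":-1,"dy":0,"dz":0,"spin":0},{"dx":0,"dy":0,"dz":0,"spin":0}]'
python3 -c "
from h import *
to(.478,-.2442,None,82)
snap('top','top8',(160,160,420,320),3)"
```

```text
time: 23.35
eef_pos: [0.4786, -0.2441, 0.0357]
tool_rot: [0.534, -0.534, -0.464, 0.464]
force: [-0.5, 2.8, -2.7]
gripper_width: 0.0076
tool mm [-0.2  0.   0.6] spin 0.0 yaw 82.0
```

View pics/top8.png

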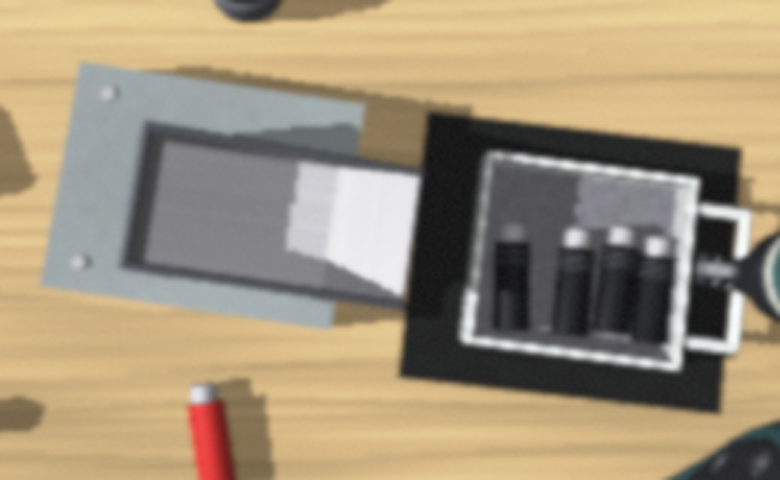

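Tray corners are at (486,152), (699,178), (681,370) and (461,342), against mat corners (428,113), (741,150), (719,411) and (401,375). The four bodies lie in the tray and the tub is upright. I release, retreat and check.

```bash
python3 -c "
from h import *
o=lambda L:[(160+(u+.5)/3-.5,160+(v+.5)/3-.5) for u,v in L]
p=px2w('top8',o([(486,152),(699,178),(681,370),(461,342)]),.051)[:,:2];m=px2w('top8',o([(428,113),(741,150),(719,411),(401,375)]),.001)[:,:2]
for q in(p,m):
  d=q[1]+q[2]-q[0]-q[3];print(q.mean(0),np.degrees(np.arctan2(d[1],d[0])))"
python3 -m creep '[{"dx":0,"dy":0,"dz":0,"spin":0},{"dx":0,"dy":0,"dz":0,"spin":0},{"dx":0,"dy":0,"dz":0,"spin":0},{"dx":0,"dy":0,"dz":0,"spin":0},{"dx":0,"dy":-15,"dz":0,"spin":0},{"dx":0,"dy":-30,"dz":0,"spin":0},{"dx":0,"dy":-40,"dz":0,"spin":0},{"dx":0,"dy":-45,"dz":0,"spin":0},{"dx":0,"dy":-45,"dz":0,"spin":0},{"dx":-30,"dy":-30,"dz":0,"spin":0},{"dx":-30,"dy":0,"dz":0,"spin":0},{"dx":0,"dy":0,"dz":0,"spin":0},{"dx":0,"dy":0,"dz":0,"spin":0}]' 50
python3 -c "
from h import *
snap('top','top9');c=snap('scene','sc9')
a=np.load('pics/top9.npz')['img'][130:320,160:420,::-1];b=c['img'][100:360,120:420,::-1]
cv2.imwrite('pics/c9.png',np.hstack([cv2.resize(a,(400,292),interpolation=2),cv2.resize(b,(337,292),interpolation=2)]))"
```

```text
[ 0.49547355 -0.09941927] -97.6937671900281
[ 0.4954824  -0.10061701] -97.19133511170537
time: 24.7
eef_pos: [0.4701, -0.3036, 0.2406]
tool_rot: [0.534, -0.534, -0.464, 0.463]
force: [-0.8, 0.8, -0.6]
gripper_width: 0.0494
```

View pics/c9.png

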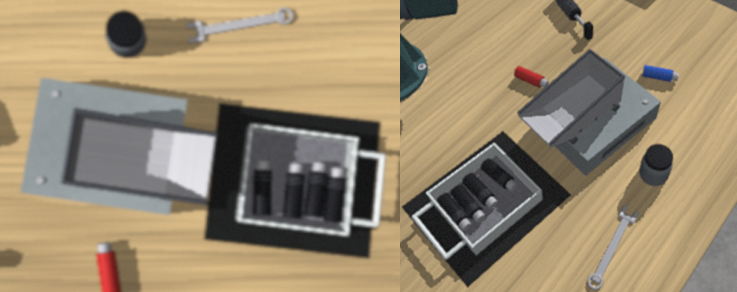

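The tray sits centred and square on the mat with all four bodies inside. The tub stands upright at the lip, the jar and spanner are undisturbed, and the gripper is clear. Handing in.

```bash
python3 -c "
from cell import manip
print(manip.sign_off())"
```

```text
the job is handed in; nothing more can be done
None
```

The job is done and handed in at about 25 s of the 72 s allowed; the hand-in gave no verdict.

- **Tray to step:** I pulled the tray by its rail, squared it and butted it against the step. The contact force rose to about 10 N.
- **Tub:** I pushed it to the stop lip at about 10 N with two fingers. I then rocked it to about 46° by my arm-position estimate, where the last body had rolled out, and let it down along the same arc.
- **Tray to mat:** I dragged the loaded tray to the mat, let go and lifted clear.

**Last checks:** Just before release, the tray centre measured about 1 mm from the mat's centre and square to it within 0.5°. After release, the pictures show all four bodies in the tray, the tub upright at the lip, and the jar and spanner apparently where they started. I judged the tub, jar and spanner by eye in the pictures. I did not measure the tub's tilt rate as it came down.

No check failed. In one top view a body was hidden under the tub's mouth, but the scene camera showed all four in the tray.

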